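Feel the gap between two plates with a taper gauge

ROBOT

A 7-joint arm with a two-finger parallel gripper is mounted at the origin on a cart in front of the work surface, level with it; the furniture and walls round the work are solid. World frame = base frame: x ahead of the robot, y to its left, z up, the work surface at z = 0. Lengths are in m, angles in rad, forces in N, time in s.
With the tool pointing down it reaches from about 0.425 to 0.875 m from the base axis. Payload 4.7 kg.
Tool frame: the origin (TCP) lies on the centre line of the jaws, within the pads' length; the fingertips stand 25 mm ahead of it and the grasp point (between the pads) lies 6 mm ahead of it; z points along the fingers, y is the direction in which the jaws open and shut (so a half turn about z gives the same grasp; the last joint's range is limited). The gripper opens to 85 mm and grips with 20 to 120 N. Pads are 22 mm wide; open, the fingers measure 114 mm over their backs; the gripper's body (76 mm by 85 mm) begins 54 mm behind the grasp point. The pads swing forward as they close: fully open they stand 13 mm farther back than shut.
Start: joints at [1.246, 0.321, -0.07, 1.45, 0.023, 1.371, -0.057], TCP at [0.216, -0.613, 0.256] pointing down, gripper open.
Joint ranges: [-2.86, 2.86], [-0.3, 2.09], [-1.38, 1.24], [0.06, 2.45], [-1.56, 4.7], [0.09, 2.05], [-2.69, 2.69]. Speed limits (rad/s): [2.57, 2.57, 3.14, 3.14, 3.14, 3.14, 3.14].

INTERFACE

Orientations are given as [roll, pitch, yaw] about the fixed x, y, z axes, in that order (R = Rz(yaw) Ry(pitch) Rx(roll)).
In Python, from station import status, imaging, order gives the robot as it stands. The module is installed in compiled form; this text tells all that it offers.
- The arm moves only by the tool jog_arm, never from a script. Its argument "targets" is text: rows parted by semicolons, each of 6 numbers parted by spaces: the shift along the world's x, y, z in m, then the turn, a rotation vector about the world's x, y, z in rad. A call has 1 to 8 rows; each row is the pose to reach, as a shift and turn from the pose measured when the call began; what a row does not reach only later rows make up. A row lasts 1/8 s, in which the tool goes at most 62.5 mm and 10.7 degrees, less where a joint would pass 70% of its speed; a pose out of reach is approached as far as the arm can. A call with a gripper value outside its range is refused whole. "jaw" is the finger opening in m, from 0 to 0.0854, set as the call begins (left out, the last holds). The fingers move at their own pace and stop on an object; "squeeze" is the grip in N (left out, the last holds). Time passes only in rows, so rows that repeat a pose let the fingers close. It gives the time, the measured TCP pose, the force and the opening at its end, in the units of the state.
- status.get_obs(): the state, without advancing time (a new reading comes with each control period).
- imaging.get_image(name): name is "scene" or "top" or "wrist"; returns a dict with "frame" (420x560x3 uint8, red, green, blue), "fx", "fy", "cx", "cy" (pixels), "distortion" ([k1, k2, p1, p2, k3] as OpenCV has them; the pictures are not rectified), "position" and "rotation" of the camera in the world; the wrist camera has in their place "tool_from_camera" (4x4, takes a point from camera to tool coordinates, whose origin is the TCP and whose axes are the flange's). Camera axes: x right, y up, looking along -z (the intrinsics and any distortion apply to the point x, -y, -z); pixel columns grow to the right and rows downward; lengths in m; the calibration is good to about 2 mm. A picture is of the moment at which its call begins: read the wrist's pose just before it. There is no depth.
- order.hand_in(): hands the job in, once; it reports no verdict.
The state is a dict: "time_s": time; "qpos": joint angles; "dq": joint speeds; "tau": joint torques, N m; "tool_pos": TCP position; "tool_rot": TCP orientation; "contact_force": force on the tool from outside, world axes, zero at the start; "moment": the same for the moment, N m; "opening": finger opening in m.
Only numpy, scipy, OpenCV 4.12 (cv2) and the standard library are available. Lean on these libraries where they do the work, as an engineer would, in place of code of your own. Each camera call takes 0.05 s, during which the arm holds its last target.

TASK

Lift the orange-handled taper gauge out of its wooden stand and slide its blade, upright, square to the plates and near the middle of their length, down between the two steel plates of the blue gap fixture until it drags snugly, touching both plates and just easing the sprung plate back; do not force it deeper than that. Finish with the gripper still holding the gauge at that depth, the hand clear of the fixture, and leave the other things on the bench alone.

Things in the scene. Friction and masses are not known exactly. Their poses are not given: they have to be found in the camera images.
- gauge: Taper gauge (loose, 0.13-0.24 kg): orange handle block 40 (x) x 22 (y) x 50 (z) mm, below it a steel wedge blade 66 mm long, 24 mm wide (x), its thickness (y) growing evenly from 3 mm at the tip to 13 mm at the handle's shoulder (1 mm per 6.6 mm). Origin: middle of the tip's end, z up to the handle. It starts upright in the stand, axes parallel to the stand's, shoulder on the stand's top.
- gauge_handle (a point): Centre of the gauge's handle, 25 mm above the shoulder and 91 mm above the tip, axes as the gauge's: the place to grip, across the 22 mm (y) or the 40 mm (x).
- gauge_tip (a point): Middle of the end of the gauge's blade, the origin of gauge.
- stand: Fixed wooden stand, 78 mm high, with a slot 28 (x) x 15 (y) mm open at the top for the blade; block 56 x 44 mm on a foot 80 x 66 mm. Origin at the middle of its underside, z up. The gauge must be lifted 66 mm to clear it.
- gap_rig: Gap fixture: fixed dark steel foot 90 (x) x 190 (y) mm, origin mid underside, z up. A blue head floats on it along y, up to 8 mm either side (friction 0.5 N), so it centres itself on the blade. On the head two upright steel plates, 60 mm long (x), 8 mm thick, tops 91.5 mm above the bench, face each other over a gap of 6 to 10 mm (varies), 68 mm deep. All the rest is lower.
- edge_a (a point): Middle of the top edge of the working face (the one towards the gap) of plate A, which is fixed to the blue head on the rig's +y side of the gap; axes as the rig's.
- edge_b (a point): Middle of the top edge of the sprung plate's working face, on the rig's -y side of the gap; the gap is the distance along the rig's y from edge_b to edge_a, and its middle is where the blade goes.
- plate_b (a joint): How far the sprung plate is pushed back (m): 0 at rest on its stop, 0.006 at most. Its spring presses with 3 N at rest and 1 N more per mm. Once the wedge blade touches both plates, the drag starts (about 3 to 8 N on the blade) and each further 6.6 mm of depth pushes the plate back 1 mm.
- fuses: Small flat white and yellow box, loose, behind the work, to be left alone; origin at the underside's centre.
- driver: Yellow-handled screwdriver lying loose behind the work, to be left alone; origin at the underside's centre.
- battery: Small black and tan block battery, 49x18x26 mm, loose behind the work, to be left alone; origin at the underside's centre.
Mind the look-alikes: they are no part of the job. Several things have the shape of the gap_rig; the one meant has the colours described above.

How it is judged:
By the outcome, as a careful person would: the job done as asked, in the order asked, and still so for the second after the job is handed in, while the arm keeps its last pose, push and grip.
It also fails if it takes over 38 s, if anything falls off the work surface, if the arm or the gripper's body presses on something with over 40 N, if the wrist force passes 120 N, or if a joint passes its speed limit or range.

## Working session

There is one attempt and no reset: what is moved stays moved. The work goes in short steps, Python scripts to look and compute and a tool call to move; the robot and the scene stay as the last step left them, time stands still between calls to the robot, and variables do not carry over. Pictures are saved under pics/ and viewed, and the job is handed in when it is done.

Besides the shell and the picture viewer there is one more tool, called after "Call:" as name(argument=value, ...), one argument or row to a line, values as JSON. jog_arm: Moves the arm, as the interface text tells. Its arguments: {"type":"object","properties":{"targets":{"type":"string"},"jaw":{"type":"number"},"squeeze":{"type":"number"}},"required":["targets"]}

```bash
mkdir -p pics
cat > h.py <<'E'
import numpy as np, cv2
from station import status, imaging, order
def save(name,fn):
    o=status.get_obs(); im=imaging.get_image(name)
    cv2.imwrite('pics/'+fn+'.png',im['frame'][:,:,::-1])
    im['obs']=o; import pickle; pickle.dump(im,open('pics/'+fn+'.pkl','wb')); return im
E
python3 - <<'E'
from h import *
for n in ['scene','top','wrist']:
    im=save(n,n+'0'); print(n,{k:v for k,v in im.items() if k not in('frame','obs')})
print(status.get_obs())
E
```

```text
scene {'fx': 509.57459747415663, 'fy': 509.57459747415663, 'cx': 273.5093607176538, 'cy': 204.62925795598682, 'distortion': array([0.05795084, 0.        , 0.        , 0.        , 0.        ]), 'position': array([0.07339602, 0.66061607, 0.58975266]), 'rotation': array([ 1.01576365,  0.02632858, -2.48225636])}
top {'fx': 518.522314926091, 'fy': 518.522314926091, 'cx': 277.7072928070077, 'cy': 212.13107178428604, 'distortion': array([-0.14593504,  0.        ,  0.        ,  0.        ,  0.        ]), 'position': array([0.40579294, 0.02723744, 1.09668022]), 'rotation': array([ 0.18121673, -0.0261852 , -1.55764076])}
wrist {'fx': 356.058925203515, 'fy': 356.058925203515, 'cx': 276.0740168050176, 'cy': 211.0208763182506, 'distortion': array([-0.08649321,  0.        ,  0.        ,  0.        ,  0.        ]), 'tool_from_camera': array([[-4.28806602e-04,  9.45122058e-01,  3.26717175e-01,
         8.50899364e-02],
       [ 9.99999743e-01,  5.93274644e-04, -4.03745108e-04,
         7.36449542e-04],
       [-5.75421423e-04,  3.26716918e-01, -9.45122069e-01,
        -1.17312734e-01],
       [ 0.00000000e+00,  0.00000000e+00,  0.00000000e+00,
         1.00000000e+00]])}
{'time_s': 0.15, 'qpos': array([ 1.24608847,  0.32163503, -0.07004696,  1.45137735,  0.02262125,
        1.37080597, -0.05686287]), 'dq': array([ 0.00122951, -0.00255816,  0.00215065, -0.00273644, -0.00161528,
        0.00264201, -0.00032255]), 'tau': array([-2.54691386e-04, -4.94097376e+01, -3.82976336e-01, -3.14686346e+01,
        1.29635414e-02,  8.32378777e-03,  1.74402777e-05]), 'tool_pos': array([ 0.21584576, -0.61273046,  0.25549469]), 'tool_rot': array([-3.14015703e+00,  1.18771807e-04,  3.38837434e-01]), 'contact_force': array([-0.08255876,  0.29699427, -0.82843169]), 'moment': array([ 0.02840144, -0.02666442,  0.06432841]), 'opening': 0.08549006421010728}
```

View pics/scene0.png

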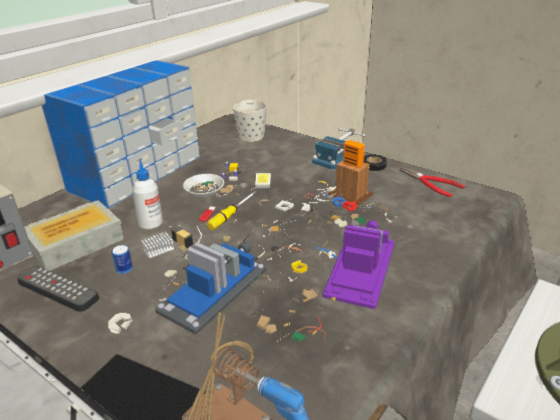

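View pics/top0.png

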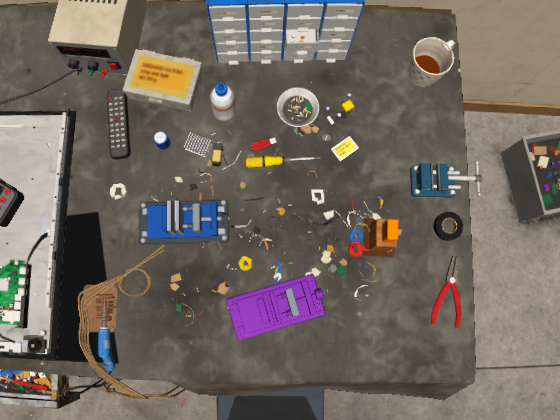

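View pics/wrist0.png

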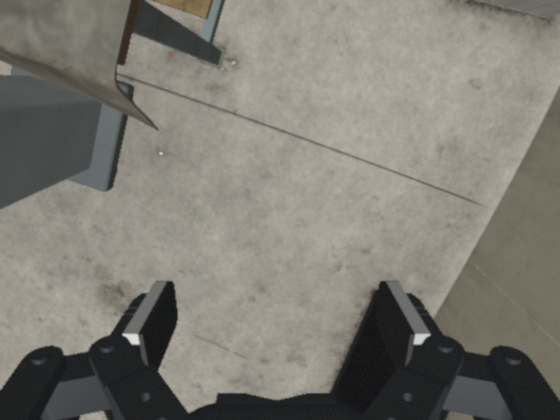

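The blue rig is around top (185,222) and scene (212,283). The gauge and stand are at top (385,236) and scene (353,165). I'll enlarge both.

```bash
cat >> h.py <<'E'
import pickle
from scipy.spatial.transform import Rotation as R
def load(fn): return pickle.load(open('pics/'+fn+'.pkl','rb'))
def campose(im):
    if 'position' in im:
        return np.array(im['position']), R.from_euler('xyz',im['rotation']).as_matrix()
    T=np.eye(4);T[:3,:3]=R.from_euler('xyz',im['obs']['tool_rot']).as_matrix();T[:3,3]=im['obs']['tool_pos']
    T=T@im['tool_from_camera']; return T[:3,3],T[:3,:3]
def ray(im,uv):
    K=np.array([[im['fx'],0,im['cx']],[0,im['fy'],im['cy']],[0,0,1]])
    p=cv2.undistortPoints(np.array(uv,float).reshape(-1,1,2),K,im['distortion']).reshape(-1,2)
    c,Rm=campose(im); d=np.c_[p[:,0],-p[:,1],-np.ones(len(p))]@Rm.T
    return c,d/np.linalg.norm(d,axis=1)[:,None]
def onz(im,uv,z):
    c,d=ray(im,uv); return c+d*((z-c[2])/d[:,2])[:,None]
def proj(im,P):
    c,Rm=campose(im); q=(np.atleast_2d(P)-c)@Rm; q=q*[1,-1,-1]
    K=np.array([[im['fx'],0,im['cx']],[0,im['fy'],im['cy']],[0,0,1]])
    return cv2.projectPoints(q,np.zeros(3),np.zeros(3),K,im['distortion'])[0].reshape(-1,2)
def crop(fn,out,x,y,w,h,s):
    f=cv2.imread('pics/'+fn+'.png')[y:y+h,x:x+w]; cv2.imwrite('pics/'+out+'.png',cv2.resize(f,None,fx=s,fy=s,interpolation=cv2.INTER_CUBIC))
E
python3 - <<'E'
from h import *
crop('top0','ctr',130,190,110,65,7)
crop('top0','ctg',335,200,80,65,8)
crop('scene0','csr',150,225,125,110,5)
crop('scene0','csg',315,125,80,90,6)
E
```

```text
(no output)
```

View pics/ctr.png

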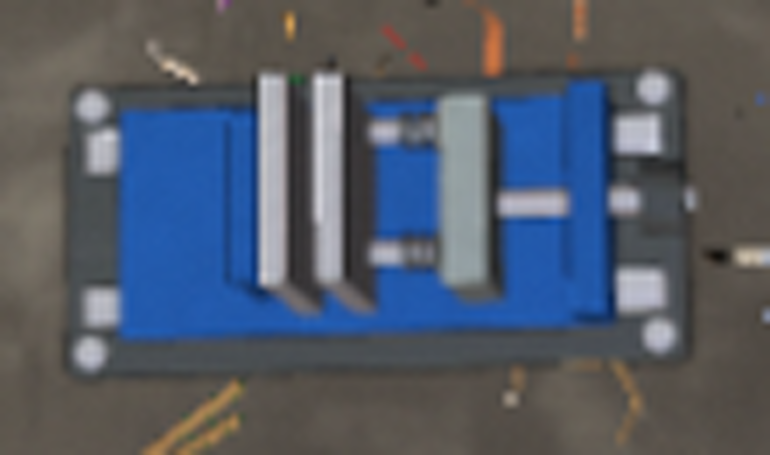

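View pics/ctg.png

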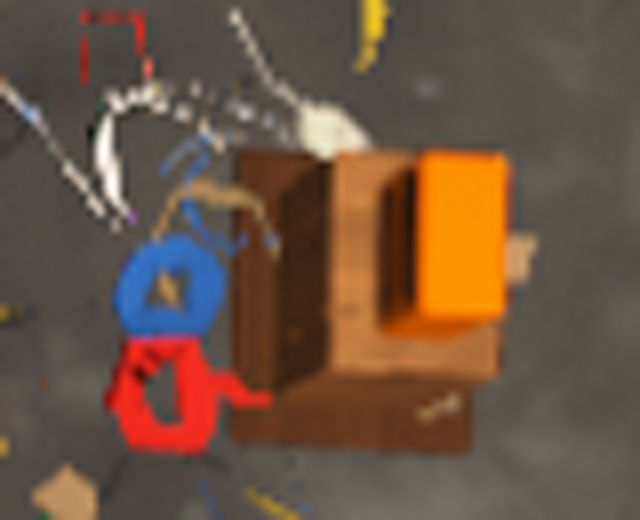

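View pics/csr.png

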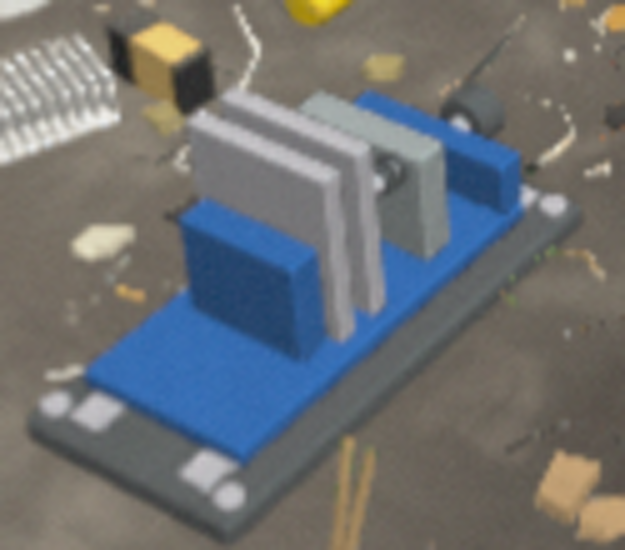

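View pics/csg.png

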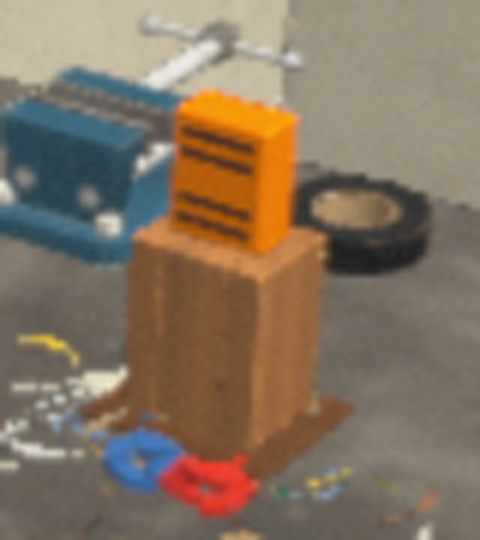

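Run:
```python
from h import *
t=load('top0'); s=load('scene0')
np.set_printoptions(precision=4,suppress=True)
def c(l,x,y,k): return [(a/k+x-.5+.5/k,b/k+y-.5+.5/k) for a,b in l]
g=onz(t,c([(418,152),(508,155),(505,320),(417,315)],335,200,8),.128);print('handle top',g,g.mean(0))
st=onz(t,c([(332,152),(500,378),(330,372)],335,200,8),.078);print('stand',st)
g=onz(s,c([(176,115),(265,135),(298,110),(205,92)],315,125,6),.128);print('handle scene',g,g.mean(0))
p=onz(t,c([(258,73),(286,73),(284,287),(260,287),(312,73),(342,73),(342,284),(316,284)],130,190,7),.0915);print('plates',p)
p=onz(s,c([(190,115),(205,108),(342,172),(325,182),(222,93),(236,88),(370,148),(355,157)],150,225,5),.0915);print('plates scene',p)
p=onz(t,c([(70,85),(683,70),(690,355),(68,375)],130,190,7),.01);print('foot',p,p.mean(0))
```

```text
handle top [[ 0.5749 -0.2054  0.128 ]
 [ 0.5745 -0.2274  0.128 ]
 [ 0.5345 -0.2256  0.128 ]
 [ 0.5355 -0.2042  0.128 ]] [ 0.5548 -0.2156  0.128 ]
stand [[ 0.5832 -0.1953  0.078 ]
 [ 0.5265 -0.237   0.078 ]
 [ 0.5275 -0.1937  0.078 ]]
handle scene [[ 0.5673 -0.1992  0.128 ]
 [ 0.5337 -0.2024  0.128 ]
 [ 0.5344 -0.2266  0.128 ]
 [ 0.5688 -0.2214  0.128 ]] [ 0.5511 -0.2124  0.128 ]
plates [[0.6108 0.2243 0.0915]
 [0.611  0.2163 0.0915]
 [0.5498 0.2138 0.0915]
 [0.5497 0.2206 0.0915]
 [0.6111 0.2089 0.0915]
 [0.6113 0.2003 0.0915]
 [0.551  0.1975 0.0915]
 [0.5508 0.2048 0.0915]]
plates scene [[0.6094 0.221  0.0915]
 [0.6082 0.2153 0.0915]
 [0.5478 0.214  0.0915]
 [0.5487 0.2209 0.0915]
 [0.6096 0.2061 0.0915]
 [0.6078 0.2014 0.0915]
 [0.5491 0.1995 0.0915]
 [0.5498 0.2058 0.0915]]
foot [[0.6227 0.2983 0.01  ]
 [0.6307 0.1099 0.01  ]
 [0.5431 0.1051 0.01  ]
 [0.5333 0.2936 0.01  ]] [0.5825 0.2017 0.01  ]
```

Call:
jog_arm(
  targets="0.03 0.035 0 0 0 -0.03; 0.07 0.085 0 0 0 -0.08; 0.11 0.13 0 0 0 -0.13; 0.15 0.175 -0.005 0 0 -0.18; 0.19 0.22 -0.01 0 0 -0.23; 0.23 0.27 -0.015 0 0 -0.28; 0.27 0.315 -0.02 0 0 -0.33; 0.305 0.36 -0.02 0 0 -0.374",
  jaw=0.0854,
)

```text
time_s: 1.15
tool_pos: [0.5217, -0.2507, 0.2348]
tool_rot: [-3.14, 0.001, -0.036]
contact_force: [-0.9, -0.3, -0.2]
opening: 0.0856
```

Call:
jog_arm(
  targets="0.02 0.02 -0.005 0 0 0; 0.033 0.035 -0.015 0 0 0; 0.033 0.035 -0.015 0 0 0; 0.033 0.035 -0.015 0 0 0",
)

```text
time_s: 1.65
tool_pos: [0.5541, -0.2169, 0.2199]
tool_rot: [-3.14, 0.001, -0.037]
contact_force: [-0.5, 0.3, 0.4]
opening: 0.0855
```

Run:
```python
from h import *
im=save('wrist','w1'); print(im['obs']['tool_pos'],im['obs']['tool_rot'],im['obs']['contact_force'])
```

```text
[ 0.5540528  -0.21692627  0.21985998] [-3.14038879e+00  1.44118119e-03 -3.74638984e-02] [-0.52107586  0.26076703  0.44317657]
```

View pics/w1.png

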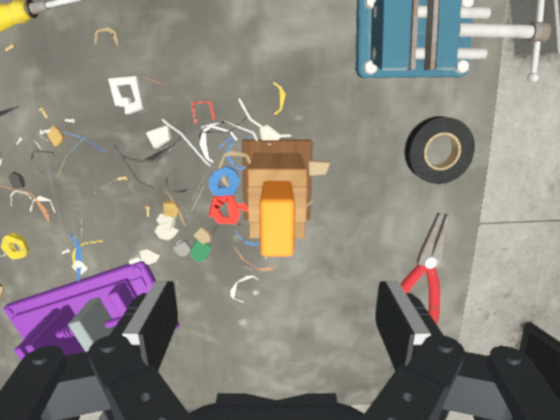

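The wrist view shows the handle top as the bright quad at cols 260-293, rows 199-256, with its far end face darker above it. Next I measure its corners.

Run:
```python
from h import *
np.set_printoptions(precision=4,suppress=True)
im=load('w1'); f=im['frame'].astype(int)
for r in (185,192,198,204,212): print(r,f[r,276])
hsv=cv2.cvtColor(im['frame'],cv2.COLOR_RGB2HSV)
m=((hsv[...,0]>8)&(hsv[...,0]<24)&(hsv[...,1]>220)&(hsv[...,2]>235)).astype(np.uint8)
m[:,:200]=0;m[:,350:]=0
n,l,s,c=cv2.connectedComponentsWithStats(m); k=1+s[1:,4].argmax(); print(s[k])
m=(l==k).astype(np.uint8)
# edge lines per-row
rows=range(205,250); L=np.array([[np.where(m[r])[0].min()-.5,r] for r in rows]);Rr=np.array([[np.where(m[r])[0].max()+.5,r] for r in rows])
for e in (L,Rr):
    P=onz(im,e,.128); a=np.polyfit(P[:,0],P[:,1],1); print('edge slope',a, P[[0,-1]])
cnt=cv2.findContours(m,0,2)[0][0]; b=cv2.boxPoints(cv2.minAreaRect(cnt)); print(b); print(onz(im,b,.128),onz(im,b,.128).mean(0))
crop('w1','w1c',230,125,100,140,4)
```

```text
185 [178 104  37]
192 [179 105  36]
198 [201 121  40]
204 [255 207  86]
212 [255 209  89]Traceback (most recent call last):
  File "<stdin>", line 8, in <module>
ValueError: attempt to get argmax of an empty sequence
```

Run:
```python
from h import *
np.set_printoptions(precision=4,suppress=True)
im=load('w1'); f=im['frame'].astype(int)
m=((f[...,0]>235)&(f[...,2]<140)&(f[...,1]<235)).astype(np.uint8)
m[:,:220]=0;m[:,330:]=0;m[:190]=0;m[270:]=0
n,l,s,c=cv2.connectedComponentsWithStats(m); k=1+s[1:,4].argmax(); print(s[k])
m=(l==k).astype(np.uint8)
rows=range(208,250); L=np.array([[np.where(m[r])[0].min()-.5,r] for r in rows]);Rr=np.array([[np.where(m[r])[0].max()+.5,r] for r in rows])
for e in (L,Rr):
    P=onz(im,e,.128); a=np.polyfit(P[:,0],P[:,1],1); print('edge slope',a, np.polyval(a,.555))
cols=range(266,288); T=np.array([[x,np.where(m[:,x])[0].min()-.5] for x in cols]);B=np.array([[x,np.where(m[:,x])[0].max()+.5] for x in cols])
for e in (T,B):
    P=onz(im,e,.128); a=np.polyfit(P[:,1],P[:,0],1); print('x edge',a, np.polyval(a,-.216))
crop('w1','w1c',230,125,100,140,4)
```

```text
[ 261  200   33   56 1813]
edge slope [-0.0526 -0.1782] -0.2074502525113186
edge slope [-0.0504 -0.2002] -0.22815487584636707
x edge [0.0377 0.5827] 0.5745178228222556
x edge [0.0377 0.5445] 0.5363652487990698
```

View pics/w1c.png

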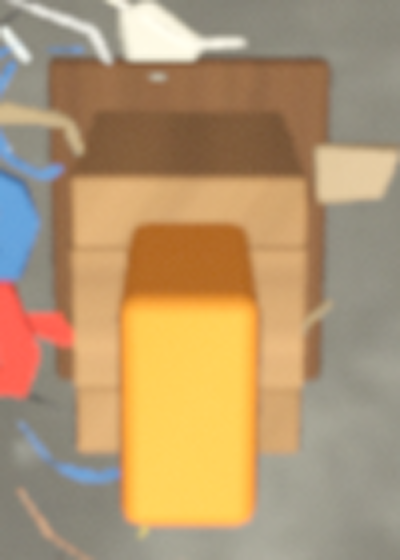

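Call:
jog_arm(
  targets="0.001 0 -0.025 0 0 -0.008; 0.001 0 -0.055 0 0 -0.008; 0.001 0 -0.085 0 0 -0.008; 0.001 0 -0.102 0 0 -0.008; 0.001 0 -0.109 0 0 -0.008; 0.001 0 -0.109 0 0 -0.008; 0.001 0 -0.109 0 0 -0.008",
)

```text
time_s: 2.58
tool_pos: [0.5558, -0.2176, 0.1123]
tool_rot: [-3.141, -0.001, -0.046]
contact_force: [-0.0, -0.1, 0.7]
opening: 0.0854
```

Run:
```python
from h import *
im=save('wrist','w2'); print(im['obs']['tool_pos'],im['obs']['tool_rot'],im['obs']['contact_force'])
```

```text
[ 0.55581742 -0.21757968  0.11231974] [-3.14127041e+00 -9.60351752e-04 -4.63395965e-02] [-0.031033   -0.05748338  0.65760765]
```

View pics/w2.png

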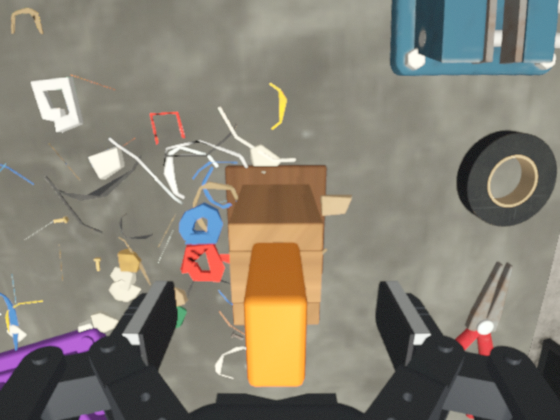

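The handle (cols 246-306) is centred between the pads (inner edges at 175 and 377), so I close the jaws.

Call:
jog_arm(
  targets="0 0 -0.001 0 0 0; 0 0 -0.001 0 0 0; 0 0 -0.001 0 0 0; 0 0 -0.001 0 0 0; 0 0 -0.001 0 0 0; 0 0 -0.001 0 0 0; 0 0 -0.001 0 0 0; 0 0 -0.001 0 0 0",
  jaw=0.01,
  squeeze=70,
)

```text
time_s: 3.62
tool_pos: [0.556, -0.2175, 0.1115]
tool_rot: [-3.141, -0.001, -0.046]
contact_force: [0.5, 0.6, 1.6]
opening: 0.0214
```

Call:
jog_arm(
  targets="0 0 0.01 0 0 0; 0 0 0.03 0 0 0; 0 0 0.055 0 0 0; 0 0 0.085 0 0 0; 0 0 0.115 0 0 0; 0 0 0.135 0 0 0; 0 0 0.14 0 0 0; 0 0 0.14 0 0 0",
)

```text
time_s: 4.62
tool_pos: [0.5558, -0.2175, 0.2517]
tool_rot: [-3.142, -0.001, -0.046]
contact_force: [0.5, -0.5, -2.9]
opening: 0.0212
```

Run:
```python
from h import *
im=save('wrist','w3'); print(im['obs']['tool_pos'],im['obs']['tool_rot'],im['obs']['contact_force'])
save('scene','s3')
crop('s3','s3c',290,50,130,160,4)
```

```text
[ 0.55582599 -0.21752984  0.25167419] [-3.14154728e+00 -1.49462790e-03 -4.62669799e-02] [ 0.45549872 -0.45473279 -2.88613071]
```

View pics/w3.png

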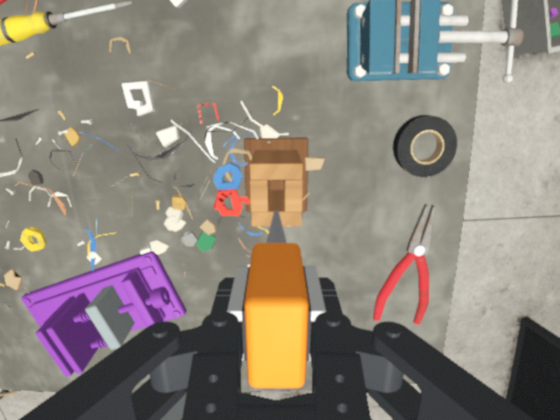

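View pics/s3.png

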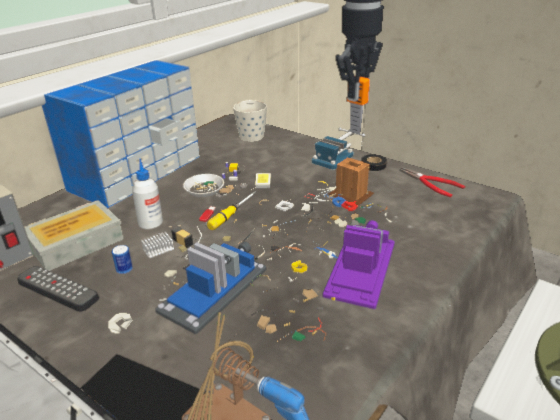

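The gauge is held upright, and the stand is untouched with an empty slot. Now I carry it over to the rig.

Call:
jog_arm(
  targets="0.002 0.03 0 0 0 0.01; 0.005 0.08 0 0 0 0.02; 0.01 0.135 0 0 0 0.03; 0.013 0.19 0 0 0 0.045; 0.016 0.245 0 0 0 0.06; 0.02 0.3 0 0 0 0.07; 0.022 0.35 0 0 0 0.08; 0.024 0.39 0 0 0 0.092",
)

```text
time_s: 5.72
tool_pos: [0.5785, 0.175, 0.2494]
tool_rot: [-3.14, 0.002, 0.048]
contact_force: [0.7, 0.1, -2.1]
opening: 0.0213
```

Call:
jog_arm(
  targets="0.001 0.025 0 0 0 0; 0.001 0.04 -0.005 0 0 0; 0.001 0.04 -0.01 0 0 0; 0.001 0.04 -0.01 0 0 0; 0.001 0.04 -0.01 0 0 0",
)

```text
time_s: 6.35
tool_pos: [0.58, 0.2132, 0.2393]
tool_rot: [-3.141, 0.002, 0.046]
contact_force: [-0.2, -0.0, -1.9]
opening: 0.0213
```

Run:
```python
from h import *
im=save('wrist','w4'); print(im['obs']['tool_pos'],im['obs']['tool_rot'],im['obs']['contact_force'])
save('scene','s4');save('top','t4')
crop('s4','s4c',130,150,160,190,3.5) if 0 else None
```

```text
[0.57996988 0.21322134 0.23934352] [-3.14134925e+00  2.15741071e-03  4.55765571e-02] [-0.21041977 -0.04283274 -1.88125119]
```

View pics/w4.png

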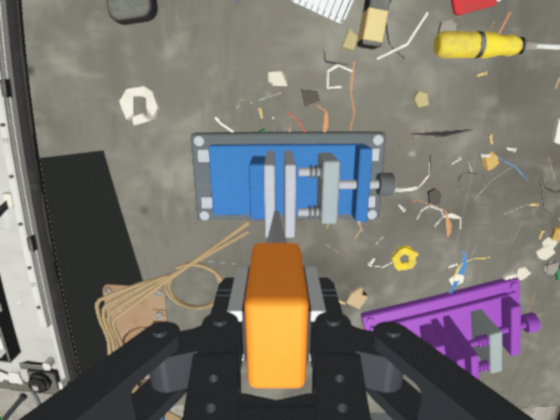

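View pics/s4.png

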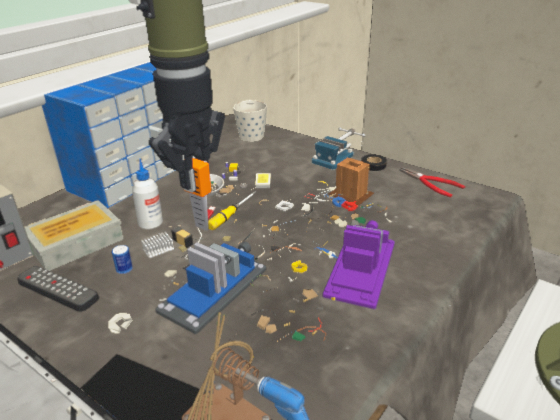

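Run:
```python
from h import *
crop('w4','w4c',240,140,80,110,5.4)
np.set_printoptions(precision=1,suppress=True)
im=load('w4');f=im['frame'].astype(int)
for r in (165,180,195,205): print(r,[int(v) for v in f[r,260:302].sum(1)//3])
```

```text
165 [118, 119, 115, 119, 136, 154, 164, 165, 165, 165, 167, 166, 160, 144, 133, 131, 133, 135, 136, 136, 135, 135, 133, 125, 116, 130, 156, 168, 171, 172, 170, 171, 171, 169, 163, 151, 138, 133, 134, 135, 133, 133]
180 [133, 133, 130, 140, 167, 195, 206, 207, 209, 210, 210, 211, 209, 197, 172, 143, 134, 135, 135, 135, 135, 134, 133, 126, 124, 160, 192, 205, 208, 209, 211, 211, 211, 209, 201, 179, 149, 135, 134, 134, 132, 134]
195 [136, 135, 135, 144, 171, 194, 206, 210, 211, 210, 211, 210, 208, 197, 171, 138, 134, 135, 134, 137, 132, 133, 132, 126, 126, 162, 195, 208, 210, 211, 211, 211, 209, 205, 194, 172, 148, 136, 136, 136, 135, 135]
205 [134, 134, 133, 138, 156, 181, 201, 208, 209, 209, 209, 208, 207, 200, 174, 140, 132, 133, 134, 135, 134, 134, 134, 127, 125, 162, 195, 207, 209, 208, 208, 208, 209, 203, 189, 166, 144, 138, 135, 135, 136, 137]
```

View pics/w4c.png

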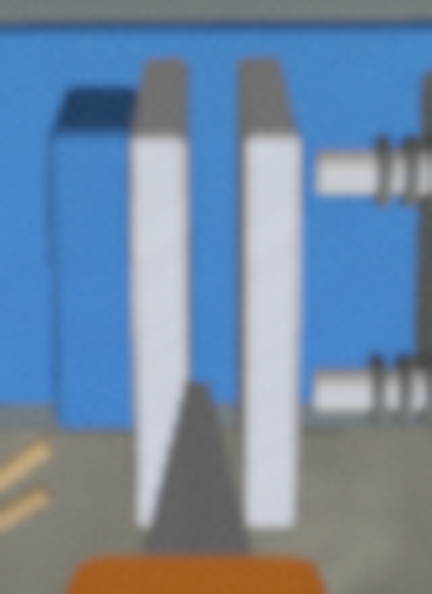

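```bash
cat > m.py <<'E'
from h import *
np.set_printoptions(precision=4,suppress=True)
def cross(v,x0,th,up):
    for i in range(len(v)-1):
        if up and v[i]<th<=v[i+1] or (not up and v[i]>th>=v[i+1]): return x0+i+(v[i]-th)/(v[i]-v[i+1])
E
python3 - <<'E'
from m import *
im=load('w4');f=im['frame'].astype(float).mean(2)
A=[];B=[]
for r in range(170,208,2):
    a=cross(f[r,268:280],268,170,False); b=cross(f[r,280:290],280,168,True); A.append((a,r));B.append((b,r))
A=onz(im,A,.0915);B=onz(im,B,.0915)
pa=np.polyfit(A[:,0],A[:,1],1);pb=np.polyfit(B[:,0],B[:,1],1);print(pa,pb)
for x in (.55,.58,.61): print(x,np.polyval(pa,x),np.polyval(pb,x))
print('ends',onz(im,[(268,164.6),(268,237.2),(290,164.4),(290,237.2)],.0915))
# blade tip: corners at crop
tz=im['obs']['tool_pos'][2]-.0995
tip=[(240+187/5.4,140+383/5.4),(240+209/5.4,140+383/5.4)]
print(tz,onz(im,tip,tz)); print(proj(im,[[.592,.2132,tz],[.592,.2147,tz],[.592,.2117,tz]]))
E
```

```text
[0.0499 0.1853] [0.051 0.176]
0.55 0.21271407228514824 0.2040207500361185
0.58 0.2142112210814502 0.20555127872370482
0.61 0.21570836987775213 0.20708180741129117
ends [[0.6101 0.2201 0.0915]
 [0.5506 0.2179 0.0915]
 [0.611  0.2035 0.0915]
 [0.5514 0.2001 0.0915]]
0.13984351998079617 [[0.5902 0.2141 0.1398]
 [0.5903 0.2115 0.1398]]
[[276.1219 208.2804]
 [273.7893 208.181 ]
 [278.454  208.3799]]
```

In the wrist view the tip sits 2.4 mm to +y of the gap middle. The top and scene views also give -2.5 mm. The gap measures about 8.5 mm, and the rig yaw is 0.05.

Call:
jog_arm(
  targets="0.001 -0.0025 -0.01 0 -0.002 0.004; 0.001 -0.0025 -0.025 0 -0.002 0.004; 0.001 -0.0025 -0.035 0 -0.002 0.004; 0.001 -0.0025 -0.036 0 -0.002 0.004; 0.001 -0.0025 -0.036 0 -0.002 0.004; 0.001 -0.0025 -0.036 0 -0.002 0.004",
)

```text
time_s: 7.25
tool_pos: [0.5811, 0.212, 0.2043]
tool_rot: [-3.14, -0.001, 0.051]
contact_force: [0.0, 0.6, -2.3]
opening: 0.0213
```

Run:
```python
from h import *
im=save('wrist','w5'); print(im['obs']['tool_pos'],im['obs']['tool_rot'],im['obs']['contact_force'])
crop('w5','w5c',235,120,85,130,4.6)
save('scene','s5'); crop('s5','s5c',140,150,140,180,3.3)
```

```text
[0.58110193 0.21196489 0.20425991] [-3.14042077e+00 -1.28044655e-03  5.08921106e-02] [ 0.03976796  0.56168453 -2.27324965]
```

View pics/w5c.png

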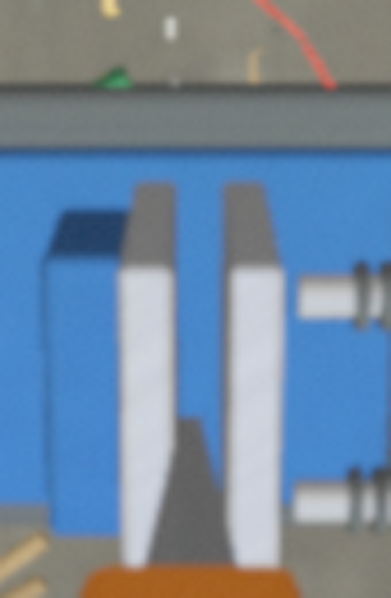

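View pics/s5c.png

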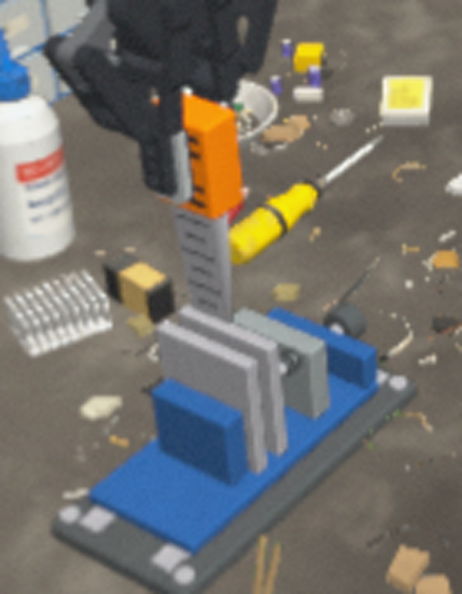

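Run:
```python
from m import *
im=load('w5');f=im['frame'].astype(float).mean(2)
for r in (185,195,205): print(r,[int(v) for v in f[r,258:300]])
print([int(v) for v in f[214,265:290]],[int(v) for v in f[218,265:290]])
A=[];B=[]
for r in range(180,208,2):
    a=cross(f[r,266:280],266,170,False); b=cross(f[r,280:290],280,168,True); A.append((a,r));B.append((b,r))
A=onz(im,A,.0915);B=onz(im,B,.0915)
pa=np.polyfit(A[:,0],A[:,1],1);pb=np.polyfit(B[:,0],B[:,1],1);print(pa,pb)
for x in (.55,.58,.592,.61): print(x,np.polyval(pa,x),np.polyval(pb,x))
tz=im['obs']['tool_pos'][2]-.0995
tip=[(235+178/4.6-.4,120+418/4.6),(235+200/4.6-.4,120+418/4.6)]
print(tz,onz(im,tip,tz))
```

```text
185 [134, 137, 154, 177, 199, 208, 209, 209, 210, 211, 210, 210, 205, 190, 163, 139, 134, 136, 136, 135, 136, 136, 136, 135, 130, 119, 130, 168, 196, 207, 209, 210, 211, 211, 210, 209, 205, 195, 173, 143, 135, 153]
195 [136, 136, 144, 171, 196, 208, 210, 211, 211, 212, 214, 212, 209, 196, 167, 133, 128, 135, 136, 136, 135, 137, 136, 134, 129, 121, 135, 171, 199, 208, 211, 211, 213, 213, 214, 212, 208, 196, 175, 149, 137, 136]
205 [135, 135, 141, 167, 195, 207, 209, 209, 209, 210, 211, 211, 207, 196, 167, 135, 132, 137, 137, 136, 138, 136, 136, 135, 129, 124, 136, 173, 199, 208, 210, 209, 210, 210, 210, 211, 205, 187, 163, 144, 137, 137]
[212, 212, 211, 211, 210, 206, 196, 166, 117, 98, 98, 97, 100, 105, 120, 131, 134, 130, 126, 148, 183, 204, 212, 212, 212] [211, 211, 212, 212, 212, 206, 187, 147, 111, 98, 99, 97, 96, 97, 105, 120, 131, 129, 127, 148, 182, 202, 210, 210, 211]
[0.0544 0.1827] [0.0495 0.1768]
0.55 0.212621951991435 0.20406521590073054
0.58 0.21425402039177127 0.20554984260134518
0.592 0.2149068477519058 0.20614369328159104
0.61 0.21588608879210758 0.20703446930195982
0.10475991344704946 [[0.5916 0.2138 0.1048]
 [0.5918 0.2108 0.1048]]
```

Call:
jog_arm(
  targets="0 -0.0025 -0.004 0 0 0; 0 -0.0025 -0.01 0 0 0; 0 -0.0025 -0.018 0 0 0; 0 -0.0025 -0.025 0 0 0; 0 -0.0025 -0.032 0 0 0; 0 -0.0025 -0.036 0 0 0; 0 -0.0025 -0.037 0 0 0; 0 -0.0025 -0.037 0 0 0",
)

```text
time_s: 8.35
tool_pos: [0.5811, 0.2095, 0.1673]
tool_rot: [-3.14, -0.001, 0.051]
contact_force: [0.2, -0.1, -3.2]
opening: 0.0214
```

Run:
```python
from h import *
im=save('wrist','w6'); print(im['obs']['tool_pos'],im['obs']['tool_rot'],im['obs']['contact_force'])
crop('w6','w6c',225,100,100,140,4.2)
save('scene','s6'); crop('s6','s6c',140,150,140,180,3.3)
```

```text
[0.58109014 0.20952255 0.16730867] [-3.14036136e+00 -1.34838824e-03  5.08979060e-02] [ 0.24879654 -0.12384025 -3.18807448]
```

View pics/w6c.png

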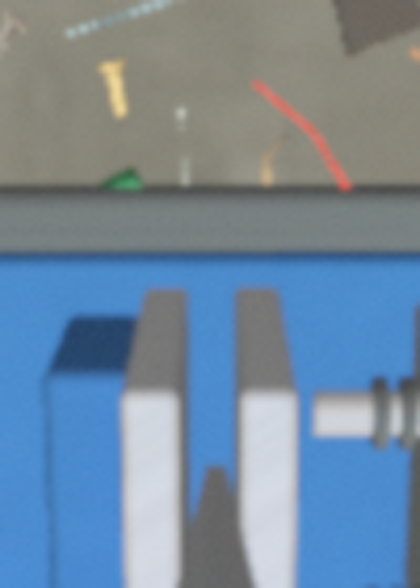

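View pics/s6c.png

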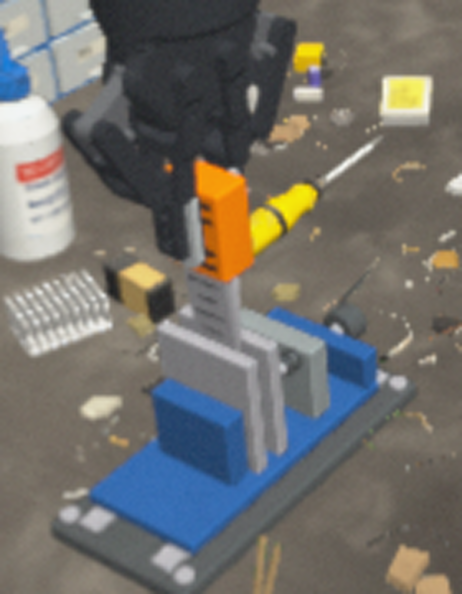

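The blade is in the gap and centred, with no contact. From here I step down and watch the force.

Call:
jog_arm(
  targets="0 0 -0.002 0 0 0; 0 0 -0.004 0 0 0; 0 0 -0.006 0 0 0; 0 0 -0.006 0 0 0",
)

```text
time_s: 8.95
tool_pos: [0.581, 0.2094, 0.1611]
tool_rot: [-3.141, -0.001, 0.051]
contact_force: [-1.5, 0.2, -3.4]
opening: 0.0215
```

Call:
jog_arm(
  targets="0 0 -0.001 0 0 0; 0 0 -0.002 0 0 0; 0 0 -0.002 0 0 0",
)

```text
time_s: 9.32
tool_pos: [0.581, 0.2094, 0.1591]
tool_rot: [-3.141, -0.001, 0.051]
contact_force: [0.1, 1.1, -2.3]
opening: 0.0213
```

Run:
```python
from m import *
im=save('wrist','w7'); print(im['obs']['tool_pos'],im['obs']['contact_force'])
crop('w7','w7c',225,100,100,140,4.2)
```

```text
[0.581  0.2094 0.1591] [ 0.0554  1.0782 -2.3277]
```

View pics/w7c.png

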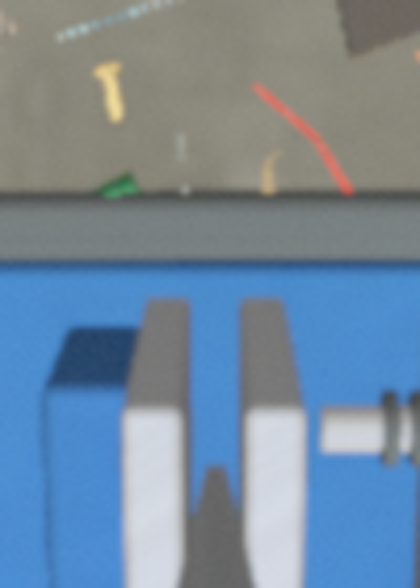

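Call:
jog_arm(
  targets="0 0 -0.001 0 0 0; 0 0 -0.0015 0 0 0; 0 0 -0.0015 0 0 0",
)

```text
time_s: 9.75
tool_pos: [0.581, 0.2094, 0.1575]
tool_rot: [-3.141, -0.001, 0.051]
contact_force: [0.5, 0.0, -2.5]
opening: 0.0214
```

Call:
jog_arm(
  targets="0 0 -0.001 0 0 0; 0 0 -0.0015 0 0 0; 0 0 -0.0015 0 0 0",
)

```text
time_s: 10.12
tool_pos: [0.581, 0.2094, 0.1559]
tool_rot: [-3.141, -0.001, 0.051]
contact_force: [-0.6, 0.1, -2.3]
opening: 0.021
```

Run:
```python
from m import *
im=save('wrist','w8'); print(im['obs']['tool_pos'],im['obs']['contact_force'])
crop('w8','w8c',225,100,100,140,4.2)
```

```text
[0.581  0.2094 0.1559] [-0.5562  0.1057 -2.2814]
```

View pics/w8c.png

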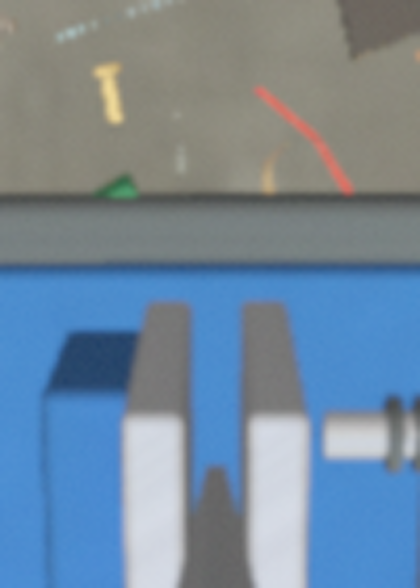

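Call:
jog_arm(
  targets="0 0 -0.001 0 0 0; 0 0 -0.001 0 0 0",
)

```text
time_s: 10.42
tool_pos: [0.5811, 0.2094, 0.155]
tool_rot: [-3.141, -0.001, 0.051]
contact_force: [-0.1, 1.0, -0.6]
opening: 0.0214
```

Call:
jog_arm(
  targets="0 0 -0.001 0 0 0; 0 0 -0.001 0 0 0",
)

```text
time_s: 10.68
tool_pos: [0.5812, 0.2094, 0.1544]
tool_rot: [-3.141, -0.002, 0.051]
contact_force: [-0.8, 0.1, 1.4]
opening: 0.0212
```

Call:
jog_arm(
  targets="0 0 -0.001 0 0 0; 0 0 -0.001 0 0 0",
)

```text
time_s: 10.92
tool_pos: [0.5814, 0.2093, 0.1537]
tool_rot: [-3.141, -0.002, 0.051]
contact_force: [-0.6, -0.4, 2.2]
opening: 0.0207
```

Call:
jog_arm(
  targets="0 0 -0.001 0 0 0; 0 0 -0.001 0 0 0; 0 0 -0.001 0 0 0",
)

```text
time_s: 11.3
tool_pos: [0.5816, 0.2093, 0.1527]
tool_rot: [-3.141, -0.002, 0.051]
contact_force: [-0.5, 0.8, 2.5]
opening: 0.0214
```

```bash
cat > gap.py <<'E'
from m import *
def gap(fn):
    im=load(fn);f=im['frame'].astype(float).mean(2)
    c,Rm=campose(im)
    A=[];B=[]
    for r in range(203,236):
        a=cross(f[r,262:276],262,160,False); b=cross(f[r,278:292],278,160,True)
        if a and b: A.append((a,r));B.append((b,r))
    A=onz(im,A,.0915);B=onz(im,B,.0915)
    pa=np.polyfit(A[:,0],A[:,1],1);pb=np.polyfit(B[:,0],B[:,1],1)
    x=.60;print(fn,im['obs']['tool_pos'],len(A),'A',np.polyval(pa,x),pa[0],'B',np.polyval(pb,x),pb[0],'gap mm',1000*(np.polyval(pa,x)-np.polyval(pb,x)))
E
python3 - <<'E'
from gap import *
im=save('wrist','w9'); print(im['obs']['tool_pos'],im['obs']['contact_force'],im['obs']['moment'])
save('scene','s9'); crop('s9','s9c',140,150,140,180,3.3)
crop('w9','w9c',225,100,100,140,4.2)
for n in ('w6','w7','w8','w9'): gap(n)
E
```

```text
[0.5816 0.2093 0.1527] [-0.5318  0.8151  2.5058] [-0.1026  0.0799 -0.0072]
w6 [0.5811 0.2095 0.1673] 33 A 0.21513400192600274 0.04840500893797715 B 0.20678730886521962 0.11025346867576846 gap mm 8.346693060783117
w7 [0.581  0.2094 0.1591] 33 A 0.21437565095514854 0.0506783082818848 B 0.20598516881021137 0.07279046048785237 gap mm 8.390482144937177
w8 [0.581  0.2094 0.1559] 33 A 0.21415696892145164 0.043378932357913166 B 0.20566232802500758 0.06186589891053655 gap mm 8.494640896444055
w9 [0.5816 0.2093 0.1527] 33 A 0.21415199982220923 0.05514763292923577 B 0.20547102029327868 0.055328848214221196 gap mm 8.680979528930543
```

View pics/w9c.png

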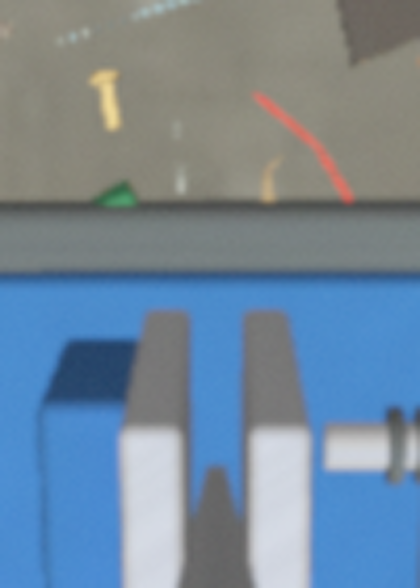

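View pics/s9c.png

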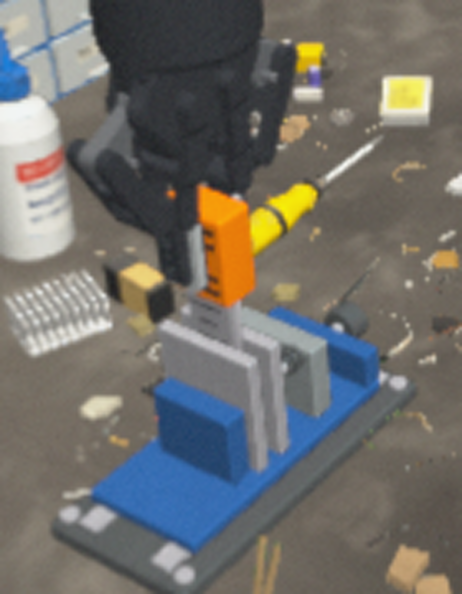

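Contact began at TCP z of about 0.1555. Drag is now about 4.8 N and the plate is roughly 0.2-0.4 mm back. I'll ease down about 1 mm more for margin and then let it settle.

Call:
jog_arm(
  targets="-0.0002 0 -0.001 0 0.001 0; -0.0002 0 -0.001 0 0.001 0; -0.0002 0 -0.001 0 0.001 0; -0.0002 0 -0.001 0 0.001 0",
)

```text
time_s: 11.9
tool_pos: [0.5816, 0.2092, 0.1518]
tool_rot: [-3.141, -0.002, 0.05]
contact_force: [0.7, -0.4, 2.5]
opening: 0.0214
```

Run:
```python
from gap import *
im=save('wrist','w10'); print(im['obs']['tool_pos'],im['obs']['tool_rot'],im['obs']['contact_force'],im['obs']['moment'])
for i in range(3):
    save('wrist','w11'); gap('w11'); print(status.get_obs()['contact_force'],status.get_obs()['tool_pos'])
save('scene','s10'); crop('s10','s10c',140,130,140,200,3)
save('top','t10')
im=load('s10');
```

```text
[0.5816 0.2092 0.1518] [-3.1406 -0.0018  0.0505] [ 0.6861 -0.4111  2.4623] [-0.1237 -0.1874 -0.0153]
w11 [0.5816 0.2092 0.1518] 33 A 0.2142367360707454 0.061338225621448667 B 0.2053626799038798 0.04944947977046885 gap mm 8.874056166865596
[ 1.5618 -0.3483  2.4915] [0.5815 0.2093 0.1518]
w11 [0.5815 0.2093 0.1518] 33 A 0.21426447405184024 0.06124581824763448 B 0.20538655575451012 0.04976724371213582 gap mm 8.877918297330117
[ 0.6427 -0.3392  0.8359] [0.5816 0.2092 0.1518]
w11 [0.5816 0.2092 0.1518] 33 A 0.21421973804909328 0.06139638324768971 B 0.20534493872941437 0.04969891102410084 gap mm 8.87479931967891
[ 1.0146 -0.1641  2.0282] [0.5816 0.2092 0.1518]
```

View pics/s10c.png

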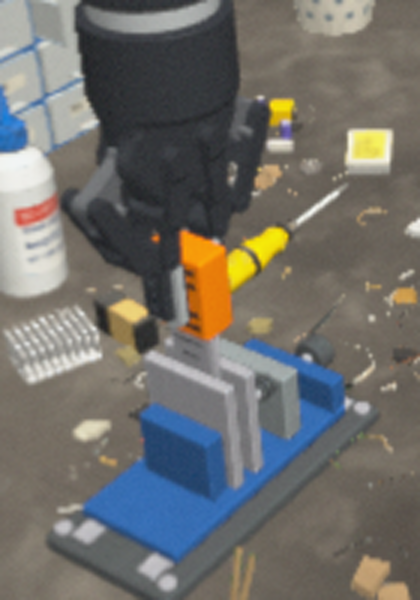

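View pics/w11.png

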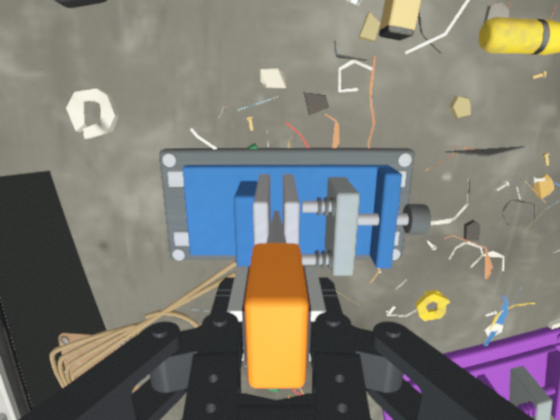

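View pics/t10.png

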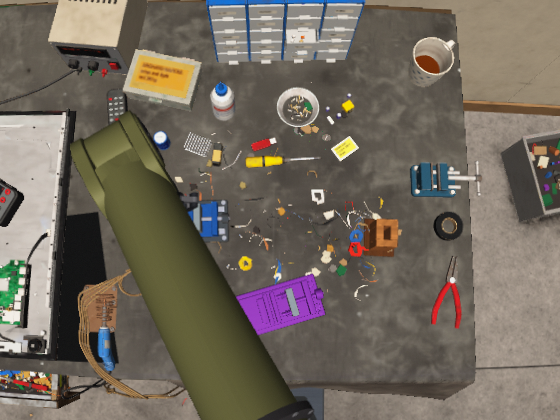

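The measured gap has opened from about 8.45 to 8.87 mm, so the plate is back about 0.4-0.5 mm. Drag is steady at about 4.5 N and the other objects are undisturbed. I'll hand in.

```bash
python3 -c "
from station import order,status
print(status.get_obs()['time_s']); print(order.hand_in())"
```

```text
12.2
the job is handed in; nothing more can be done
None
```

I lifted the taper gauge out of its stand and lowered its blade between the blue fixture's plates until it dragged snugly. I handed in at 12.2 s with the gripper still holding it there. No verdict was reported.

**Last checks:**
- **Fit:** the blade is about 39 mm deep and centred in the gap. It is within about 0.3° of upright, and its yaw of 0.05 rad matches the plates.
- **Drag:** the vertical force rose by about 4.5 N once the blade touched both plates, and the grip stayed firm with no sign of slipping. One later vertical-force reading dipped to 0.8 N, against about 2.0–2.5 N for the rest. I took that for noise, as the pose did not move.
- **Sprung plate:** it is pushed back about 0.4–0.6 mm. The camera gap opened from about 8.45 to 8.87 mm. Depth past first contact (about 3.7 mm) gives 0.56 mm. The two agree to about 0.15 mm.
- **Clearance:** by the given dimensions the fingertips are about 35 mm above the plates. The loose items visible in the last pictures looked undisturbed.

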